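# Find the case with the loose find

## Task

One of the three sealed cases in the rack has a small iron ball rolling loose inside; the other two are packed solid. Lift the cases clear of the rack one at a time and shake them briskly back and forth along their length, a few strokes each, until you find the one that rattles, standing each silent case back upright in its own bay and leaving the other things on the table alone. Finish while holding the rattling case still and level in the gripper, about a hand's breadth above the middle of the white examination tray, not set down.

Things in the scene. Friction and masses are not known exactly. Their poses are not given: they have to be found in the camera images.
- case_left: sealed grey case (left one), all alike: 120 long (x) x 50 wide (y) x 45 tall, 0.25 to 0.39 kg by chance. Origin: underside centre, z up. Starts upright in the left (rack +y) bay, length pointing away from the robot. Holds either a solid, tight-packed filling (silent) or one loose 31 mm, 120 g iron ball that rolls easily along x, 40 mm either way of the middle (strokes of 100 mm at 0.4 m/s send it end to end), bumping and shifting the balance; which one varies
- case_middle: sealed grey case (middle one), all alike: 120 long (x) x 50 wide (y) x 45 tall, 0.25 to 0.39 kg by chance. Origin: underside centre, z up. Starts upright in the middle bay, length pointing away from the robot. Holds either a solid, tight-packed filling (silent) or one loose 31 mm, 120 g iron ball that rolls easily along x, 40 mm either way of the middle (strokes of 100 mm at 0.4 m/s send it end to end), bumping and shifting the balance; which one varies
- case_right: sealed grey case (right one), all alike: 120 long (x) x 50 wide (y) x 45 tall, 0.25 to 0.39 kg by chance. Origin: underside centre, z up. Starts upright in the right (rack -y) bay, length pointing away from the robot. Holds either a solid, tight-packed filling (silent) or one loose 31 mm, 120 g iron ball that rolls easily along x, 40 mm either way of the middle (strokes of 100 mm at 0.4 m/s send it end to end), bumping and shifting the balance; which one varies
- rack: fixed plywood rack, 170 deep (x) x 430 wide (y): 8 mm base board, on which the cases stand, with three bays at 140 mm pitch, framed by 5 mm thick strips whose tops are 22 mm above the table. Origin under its centre, on the table; bay centres at rack y = +140, 0, -140 mm
- tray: fixed shallow white examination tray lined with dark foam, 130 deep (x) x 180 wide (y) x 16 tall, on the table beyond the rack. Origin under its centre on the table
- bone_long: bystander, to be left alone: a long tan bone, 190 x 42 mm, lying
- bone_short: bystander, to be left alone: a short tan bone, 100 x 34 mm, lying
- fragment: bystander, to be left alone: a lumpy tan bone fragment, 60 x 45 x 46 mm
- jar: bystander, to be left alone: a glass jar with white cap, 64 mm across, 70 mm tall
- lens: bystander, to be left alone: a white hand magnifier lying flat, 80 mm round with a 100 mm handle, 14 mm thick; origin under the round part
- brush: bystander, to be left alone: a small brush, 170 mm long, lying
Mind the look-alikes: they are no part of the job. Leave any purple look-alike of the case_middle alone. Leave any purple look-alike of the case_left alone.

How it is judged:
On the way, in this order (a step that is already met when the one before it is completed fails the run):
1. the case with the ball is held clear of the rack and its ball has rolled to the far end (((distance between ball_c0 and case_left below 0.075 m and z of case_left in the frame of rack above 0.04 m and contact force between case_left and the fingers above 1 N and x of ball_c0 in the frame of case_left above 0.025 m) or (distance between ball_c0 and case_middle below 0.075 m and z of case_middle in the frame of rack above 0.04 m and contact force between case_middle and the fingers above 1 N and x of ball_c0 in the frame of case_middle above 0.025 m) or (distance between ball_c0 and case_right below 0.075 m and z of case_right in the frame of rack above 0.04 m and contact force between case_right and the fingers above 1 N and x of ball_c0 in the frame of case_right above 0.025 m))).
2. the case with the ball is held clear of the rack and its ball has rolled to the near end (((distance between ball_c0 and case_left below 0.075 m and z of case_left in the frame of rack above 0.04 m and contact force between case_left and the fingers above 1 N and x of ball_c0 in the frame of case_left below -0.025 m) or (distance between ball_c0 and case_middle below 0.075 m and z of case_middle in the frame of rack above 0.04 m and contact force between case_middle and the fingers above 1 N and x of ball_c0 in the frame of case_middle below -0.025 m) or (distance between ball_c0 and case_right below 0.075 m and z of case_right in the frame of rack above 0.04 m and contact force between case_right and the fingers above 1 N and x of ball_c0 in the frame of case_right below -0.025 m))).
At the end, for the whole second after the job is handed in: the rattling case is held by the fingers, underside 60 to 250 mm over the table, within 50 mm of the tray centre from above, level to 0.2 rad, under 0.05 m/s, off the tray; the other two stand upright in their own bays (within 65 mm of their start), released (((distance between ball_c0 and case_left below 0.075 m and horizontal distance between case_left and tray below 0.05 m and height (world z) of case_left between 0.06 and 0.25 m and angle between case_left's own z axis and vertical below 0.2 rad and linear speed of case_left below 0.05 m/s and contact force between case_left and the fingers above 1 N and contact force between case_left and tray below 0.1 N and distance of each of case_middle, case_right from where it was at the start of the episode below 0.065 m and angle between each of case_middle, case_right's own z axis and vertical below 0.12 rad and z of each of case_middle, case_right in the frame of rack below 0.014 m and contact force between each of case_middle, case_right and the fingers below 0.1 N) or (distance between ball_c0 and case_middle below 0.075 m and horizontal distance between case_middle and tray below 0.05 m and height (world z) of case_middle between 0.06 and 0.25 m and angle between case_middle's own z axis and vertical below 0.2 rad and linear speed of case_middle below 0.05 m/s and contact force between case_middle and the fingers above 1 N and contact force between case_middle and tray below 0.1 N and distance of each of case_left, case_right from where it was at the start of the episode below 0.065 m and angle between each of case_left, case_right's own z axis and vertical below 0.12 rad and z of each of case_left, case_right in the frame of rack below 0.014 m and contact force between each of case_left, case_right and the fingers below 0.1 N) or (distance between ball_c0 and case_right below 0.075 m and horizontal distance between case_right and tray below 0.05 m and height (world z) of case_right between 0.06 and 0.25 m and angle between case_right's own z axis and vertical below 0.2 rad and linear speed of case_right below 0.05 m/s and contact force between case_right and the fingers above 1 N and contact force between case_right and tray below 0.1 N and distance of each of case_left, case_middle from where it was at the start of the episode below 0.065 m and angle between each of case_left, case_middle's own z axis and vertical below 0.12 rad and z of each of case_left, case_middle in the frame of rack below 0.014 m and contact force between each of case_left, case_middle and the fingers below 0.1 N))); the arm keeps its last pose, push and grip.
It fails at once if a bystander is disturbed (moved more than 40 mm) (distance of any of bone_long, bone_short, fragment, jar, lens, brush from where it was at the start of the episode above 0.04 m).
It also fails if it takes over 64 s, if anything falls off the work surface, if the arm or the gripper's body presses on something with over 40 N, if the wrist force passes 120 N, or if a joint passes its speed limit or range.

## Robot

A 6-joint arm with a two-finger parallel gripper is mounted at the origin on the work surface. World frame = base frame: x ahead of the robot, y to its left, z up, the work surface at z = 0. Lengths are in m, angles in rad, forces in N, time in s.
With the tool pointing down it reaches from about 0.35 to 1 m from the base axis. Payload 7.1 kg.
Tool frame: the origin (TCP) lies at the very end of the fingers, on their centre line; the grasp point (between the pads) lies 19 mm behind it; z points along the fingers, y is the direction in which the jaws open and shut (so a half turn about z gives the same grasp; the last joint's range is limited). The gripper opens to 85 mm and grips with 20 to 120 N. Pads are 22 mm wide; open, the fingers measure 114 mm over their backs; the gripper's body (76 mm by 85 mm) begins 54 mm behind the grasp point. The pads swing forward as they close: fully open they stand 13 mm farther back than shut.
Start: joints at [1.127, 0.423, 1.63, -0, 1.089, -0.019], TCP at [0.258, 0.569, 0.231] pointing down, gripper open.
Joint ranges: [-3, 3], [-0.9, 2.11], [0.09, 2.58], [-1.31, 4.45], [0.11, 2.69], [-2.54, 2.54]. Speed limits (rad/s): [2.39, 2.39, 3.01, 3.14, 3.14, 3.14].

## Interface

Orientations are given as [roll, pitch, yaw] about the fixed x, y, z axes, in that order (R = Rz(yaw) Ry(pitch) Rx(roll)).
In Python, from rig import readout, camera, env gives the robot as it stands.
- The arm moves only by the tool drive_tool, never from a script. Its argument "steps" is a list of rows, each a list of 2 entries, a list of its own where there are three numbers: the shift along the tool's x, y, z in units of 40 mm (1.0 is 40 mm), then the turn, a rotation vector about the tool's x, y, z in units of 6 degrees (1.0 is 6 degrees). A call has exactly 5 rows; each row shifts and turns the pose as measured when the row begins, along the tool's axes as they then stand; what a row does not reach is not made up. A row lasts 1/12 s, in which the tool goes at most 41.7 mm and 7.16 degrees, less where a joint would pass 70% of its speed; a pose out of reach is approached as far as the arm can. A call with a number of a shift or a turn outside -1 to 1 is refused whole. A call with a gripper value outside its range is refused whole. "grip" is the opening, from 0 (shut) to 1 (fully open), set as the call begins (left out, the last holds). The fingers move at their own pace and stop on an object; the grip force is fixed at half the most. Time passes only in rows, so rows that do not move let the fingers close, or fill a call up. It gives the time, the measured TCP pose, the force and the opening at its end, in the units of the state.
- readout.get_state(): the state, without advancing time (a new reading comes with each control period).
- camera(name): name is "scene" or "top" or "wrist"; returns a dict with "color" (384x512x3 uint8, red, green, blue), "fx", "fy", "cx", "cy" (pixels), "R" (3x3) and "t" (3): a world point X has camera coordinates R X + t; the wrist camera has in their place "T_tool_cam" (4x4, takes a point from camera to tool coordinates, whose origin is the TCP and whose axes are the flange's). Camera axes: x right, y down, z forward; pixel columns grow to the right and rows downward; lengths in m; the calibration is good to about 2 mm. The wrist camera is an equidistant fisheye: a pixel r from the principal point sees the ray r / f radians off the axis. A picture is of the moment at which its call begins: read the wrist's pose just before it. There is no depth.
- env.job_done(): hands the job in, once; it reports no verdict.
The state is a dict: "time_s": time; "q": joint angles; "qd": joint speeds; "joint_torque": joint torques, N m; "tool_pos": TCP position; "orientation": TCP orientation; "wrist_force": force on the tool from outside, world axes, zero at the start; "ft_torque": the same for the moment, N m; "opening": finger opening in m.
Only numpy, scipy, OpenCV 4.12 (cv2) and the standard library are available. Lean on these libraries where they do the work, as an engineer would, in place of code of your own. Each camera call takes 0.05 s, during which the arm holds its last target.

## Working session

There is one attempt and no reset: what is moved stays moved. The work goes in short steps, Python scripts to look and compute and a tool call to move; the robot and the scene stay as the last step left them, time stands still between calls to the robot, and variables do not carry over. Pictures are saved under pics/ and viewed, and the job is handed in when it is done.

Besides the shell and the picture viewer there is one more tool, called after "Call:" in YAML: its name, and indented under it one key for each argument. drive_tool: Moves the arm, as the interface text tells. Its arguments: {"type":"object","properties":{"steps":{"type":"array"},"grip":{"type":"number"}},"required":["steps"]}

```bash
mkdir -p pics; ls; python3 - <<'E'
from rig import readout,camera,env
import cv2
s=readout.get_state();print(s)
for n in("scene","top"):
    c=camera(n);cv2.imwrite(f"pics/{n}0.png",c["color"][:,:,::-1]);print(n,c["fx"],c["fy"],c["cx"],c["cy"],c["R"],c["t"])
E
```

```text
pics
{'time_s': 0.0, 'q': array([ 1.12699807e+00,  4.23864850e-01,  1.63071849e+00,  4.07923877e-06,
        1.08862194e+00, -1.90087948e-02]), 'qd': array([ 0.00099603, -0.00013798,  0.00015994,  0.00045845,  0.00164089,
       -0.00132821]), 'joint_torque': array([-1.72144690e-03, -5.57387924e+01, -2.81747639e+01, -2.84916769e-04,
        7.58275331e-03, -8.99589821e-06]), 'tool_pos': array([0.25731562, 0.56894572, 0.23051952]), 'orientation': array([-3.13998039e+00, -3.42627028e-05,  2.71680127e+00]), 'wrist_force': array([-0.57500002, -0.49473551, -0.62762175]), 'ft_torque': array([-0.00186215, -0.00898121,  0.00110185]), 'opening': 0.08511791951214664}
scene 435.75140958239353 435.75140958239353 248.07431335263976 192.5835316683208 [[-0.13649957  0.99062892  0.0047125 ]
 [ 0.57836288  0.08355342 -0.8114895 ]
 [-0.80427871 -0.10804244 -0.584348  ]] [ 0.08245067 -0.27306493  1.65921005]
top 486.6289884437718 486.6289884437718 260.83535029815135 190.4185763984585 [[-0.0221104  -0.9996785  -0.01241063]
 [-0.98348321  0.02397943 -0.17940393]
 [ 0.17964385  0.00823895 -0.98369721]] [0.02008822 0.53169962 1.57172057]
```

View pics/scene0.png

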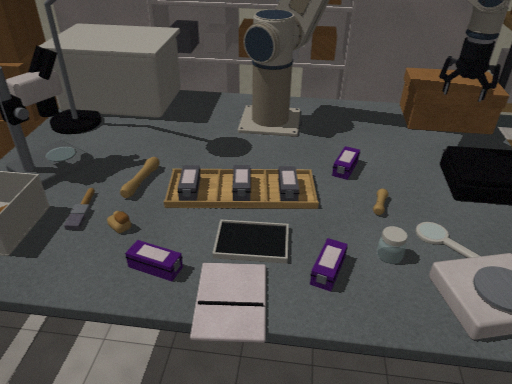

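View pics/top0.png

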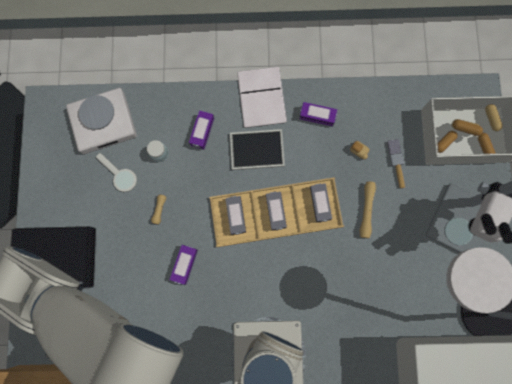

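```bash
python3 - <<'E'
import cv2
i=cv2.imread("pics/top0.png")
cv2.imwrite("pics/topz.png",cv2.resize(i[120:260,200:355],None,fx=5,fy=4.2857*1.0/1.0*5/4.2857*0.857,interpolation=cv2.INTER_CUBIC))
print(cv2.imread("pics/topz.png").shape)
E
```

```text
(600, 775, 3)
```

View pics/topz.png

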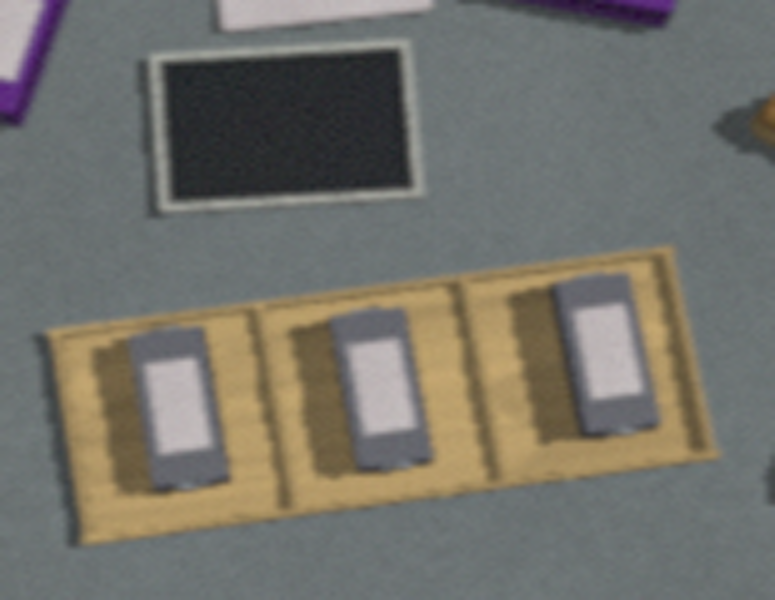

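```bash
cat > h.py <<'E'
import numpy as np
K=(486.6289884437718,260.83535029815135,190.4185763984585)
R=np.array([[-0.0221104,-0.9996785,-0.01241063],[-0.98348321,0.02397943,-0.17940393],[0.17964385,0.00823895,-0.98369721]]);t=np.array([0.02008822,0.53169962,1.57172057])
def w(u,v,z):
    d=R.T@np.array([(u-K[1])/K[0],(v-K[2])/K[0],1]);o=-R.T@t
    return o+d*(z-o[2])/d[2]
def zz(p,z): return w(200+p[0]/5,120+p[1]/(600/140),z)
E
python3 - <<'E'
from h import *
np.set_printoptions(precision=4,suppress=True)
def q(n,ps,z):
    P=np.array([zz(p,z) for p in ps]);print(n,P[:,:2].tolist() and P[:,:2].round(3).tolist(),'c',P.mean(0)[:2],'sides',np.linalg.norm(np.roll(P,-1,0)-P,axis=1))
    a=P[0]-P[3]+P[1]-P[2];print('  yaw',np.arctan2(a[1],a[0]))
    b=P[0]-P[1]+P[3]-P[2];print('  yaw2',np.arctan2(-b[0],b[1]))
q('rack',[(50,332),(672,248),(718,458),(82,543)],.022)
q('tray',[(150,53),(410,40),(424,193),(160,212)],.016)
q('L',[(143,360),(198,356),(213,450),(160,456)],.053)
q('M',[(345,342),(400,338),(417,430),(365,437)],.053)
q('R',[(572,306),(630,301),(643,395),(590,400)],.053)
E
```

```text
rack [[0.517, 0.18], [0.574, -0.243], [0.407, -0.265], [0.351, 0.16]] c [ 0.462  -0.0419] sides [0.4267 0.1688 0.4282 0.1674]
  yaw 0.1284972584352179
  yaw2 0.13289386103169581
tray [[0.745, 0.111], [0.752, -0.07], [0.624, -0.076], [0.613, 0.105]] c [0.6837 0.0173] sides [0.181  0.1276 0.1815 0.1324]
  yaw 0.04316804077252962
  yaw2 0.04777430783881141
L [[0.488, 0.115], [0.49, 0.079], [0.417, 0.07], [0.414, 0.105]] c [0.4524 0.0922] sides [0.0365 0.0735 0.035  0.0752]
  yaw 0.1293839009497427
  yaw2 0.08450528396914297
M [[0.499, -0.019], [0.501, -0.055], [0.43, -0.064], [0.425, -0.03]] c [ 0.4637 -0.0419] sides [0.0365 0.0722 0.0345 0.0748]
  yaw 0.13878004514234468
  yaw2 0.09626532834029097
R [[0.524, -0.17], [0.527, -0.208], [0.453, -0.213], [0.45, -0.178]] c [ 0.4883 -0.1924] sides [0.0387 0.0736 0.0351 0.074 ]
  yaw 0.09433348857316862
  yaw2 0.08180448254056204
```

```bash
cat >> h.py <<'E'
from scipy.spatial.transform import Rotation as Ro
np.set_printoptions(precision=4,suppress=True)
def tool(yaw,pitch=0): return Ro.from_euler('xyz',[np.pi,pitch,yaw])
def plan(p,yaw,n,s=None):
    from rig import readout
    s=s or readout.get_state()
    p0=np.array(s['tool_pos']);r0=Ro.from_euler('xyz',s['orientation'])
    dr=(tool(yaw)*r0.inv()).as_rotvec();d=np.array(p)-p0
    rows=[]
    for k in range(n):
        rc=Ro.from_rotvec(dr*k/n)*r0
        rows.append([(rc.inv().apply(d/n)/.04).round(2).tolist(),(rc.inv().apply(dr/n)/np.radians(6)).round(2).tolist()])
    print('t',round(s['time_s'],2),'pos',p0,'rpy',np.array(s['orientation']),'F',s['wrist_force'],'T',s['ft_torque'],'open',round(s['opening'],4),'q',s['q'])
    for i in range(0,n,5): print(rows[i:i+5])
E
python3 -c "
from h import *
plan([.4524,.0922,.2],3.262,15)"
```

```text
t 0.1 pos [0.2573 0.569  0.2306] rpy [-3.1402 -0.0001  2.7168] F [-0.15   -0.3935  0.0574] T [ 0.0361 -0.0532 -0.0652] open 0.0856 q [ 1.127   0.4238  1.6306  0.      1.0886 -0.019 ]
[[[-0.62, -0.59, 0.05], [-0.0, -0.0, -0.35]], [[-0.6, -0.61, 0.05], [-0.0, -0.0, -0.35]], [[-0.58, -0.63, 0.05], [-0.0, -0.0, -0.35]], [[-0.56, -0.65, 0.05], [-0.0, -0.0, -0.35]], [[-0.53, -0.67, 0.05], [-0.0, -0.0, -0.35]]]
[[[-0.51, -0.69, 0.05], [-0.0, -0.0, -0.35]], [[-0.48, -0.71, 0.05], [-0.0, -0.0, -0.35]], [[-0.46, -0.73, 0.05], [-0.0, -0.0, -0.35]], [[-0.43, -0.74, 0.05], [-0.0, -0.0, -0.35]], [[-0.4, -0.76, 0.05], [-0.0, -0.0, -0.35]]]
[[[-0.37, -0.77, 0.05], [-0.0, -0.0, -0.35]], [[-0.34, -0.79, 0.05], [-0.0, -0.0, -0.35]], [[-0.32, -0.8, 0.05], [-0.0, -0.0, -0.35]], [[-0.29, -0.81, 0.05], [-0.0, -0.0, -0.35]], [[-0.26, -0.82, 0.05], [-0.0, -0.0, -0.35]]]
```

Call:
drive_tool:
  steps:
    - [[-0.62, -0.59, 0], [0, 0, -0.35]]
    - [[-0.6, -0.61, 0], [0, 0, -0.35]]
    - [[-0.58, -0.63, 0], [0, 0, -0.35]]
    - [[-0.56, -0.65, 0], [0, 0, -0.35]]
    - [[-0.53, -0.67, 0], [0, 0, -0.35]]
  grip: 1

```text
time_s: 0.52
tool_pos: [0.3219, 0.4106, 0.2282]
orientation: [-3.141, -0.002, 2.916]
wrist_force: [0.4, 0.6, -0.0]
opening: 0.0854
```

Call:
drive_tool:
  steps:
    - [[-0.51, -0.69, 0], [0, 0, -0.35]]
    - [[-0.48, -0.71, 0], [0, 0, -0.35]]
    - [[-0.46, -0.73, 0], [0, 0, -0.35]]
    - [[-0.43, -0.74, 0], [0, 0, -0.35]]
    - [[-0.4, -0.76, 0], [0, 0, -0.35]]

```text
time_s: 0.93
tool_pos: [0.3912, 0.2447, 0.2271]
orientation: [-3.139, -0.004, 3.111]
wrist_force: [0.7, 0.5, -0.4]
opening: 0.0855
```

Call:
drive_tool:
  steps:
    - [[-0.37, -0.77, 0.05], [0, 0, -0.35]]
    - [[-0.34, -0.79, 0.05], [0, 0, -0.35]]
    - [[-0.32, -0.8, 0.05], [0, 0, -0.35]]
    - [[-0.29, -0.81, 0.05], [0, 0, -0.35]]
    - [[-0.26, -0.82, 0.05], [0, 0, -0.35]]

```text
time_s: 1.35
tool_pos: [0.4628, 0.0794, 0.2169]
orientation: [-3.14, -0.004, -2.979]
wrist_force: [1.0, -0.3, 0.2]
opening: 0.0857
```

```bash
python3 -c "
from h import *
plan([.4524,.0922,.13],3.262,5)"
```

```text
t 1.35 pos [0.4628 0.0794 0.2169] rpy [-3.14   -0.004  -2.9789] F [ 1.0258 -0.3434  0.2287] T [ 0.0278 -0.0001  0.0008] open 0.0857 q [ 0.1456  0.2161  1.9739 -0.0021  0.9556 -1.5867]
[[[0.04, 0.07, 0.43], [-0.0, -0.01, 0.08]], [[0.04, 0.07, 0.43], [-0.0, -0.01, 0.08]], [[0.04, 0.07, 0.43], [-0.0, -0.01, 0.08]], [[0.04, 0.07, 0.43], [-0.0, -0.01, 0.08]], [[0.04, 0.07, 0.43], [-0.0, -0.01, 0.08]]]
```

Call:
drive_tool:
  steps:
    - [[0.1, 0.15, 0.45], [0, 0, 0.2]]
    - [[0.07, 0.1, 0.45], [0, 0, 0.1]]
    - [[0.03, 0.06, 0.45], [0, 0, 0.05]]
    - [[0, 0, 0.4], [0, 0, 0]]
    - [[0, 0, 0.2], [0, 0, 0]]

```text
time_s: 1.77
tool_pos: [0.4576, 0.082, 0.1376]
orientation: [-3.138, 0.002, -3.028]
wrist_force: [0.6, -0.8, -0.5]
opening: 0.0849
```

```bash
cat > wr.py <<'E'
import sys,cv2
from h import *
from rig import camera
import rig
s=rig.readout.get_state()
plan([float(sys.argv[2]),float(sys.argv[3]),float(sys.argv[4])],float(sys.argv[5]),int(sys.argv[6]))
c=camera("wrist");cv2.imwrite("pics/%s.png"%sys.argv[1],c["color"][:,:,::-1])
print(c["fx"],c["cx"],c["cy"],c["T_tool_cam"])
E
python3 wr.py w1 .4524 .0922 .016 3.262 5
```

```text
t 1.77 pos [0.4576 0.082  0.1376] rpy [-3.1385  0.0024 -3.0277] F [ 0.5731 -0.7788 -0.5333] T [ 0.0089  0.0038 -0.0133] open 0.0849 q [ 0.1537  0.3378  2.0447 -0.0047  0.7569 -1.5276]
[[[0.02, 0.06, 0.61], [-0.01, 0.0, -0.01]], [[0.02, 0.06, 0.61], [-0.01, 0.0, -0.01]], [[0.02, 0.06, 0.61], [-0.01, 0.0, -0.01]], [[0.02, 0.05, 0.61], [-0.01, 0.0, -0.01]], [[0.02, 0.05, 0.61], [-0.01, 0.0, -0.01]]]
297.3186396354542 256.04487336933454 189.42103134866096 [[-0.0001 -0.9551 -0.2961  0.0756]
 [ 1.     -0.0002  0.0003  0.0003]
 [-0.0003 -0.2961  0.9551 -0.1443]
 [ 0.      0.      0.      1.    ]]
```

View pics/w1.png

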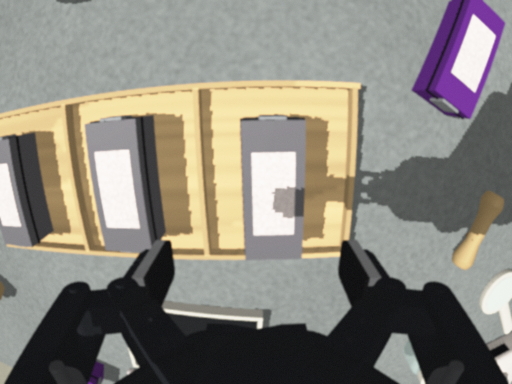

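```bash
cat >> h.py <<'E'
T=np.array([[-0.0001,-0.9551,-0.2961,0.0756],[1,-0.0002,0.0003,0.0003],[-0.0003,-0.2961,0.9551,-0.1443],[0,0,0,1]])
def wp(u,v,z,pos,rpy,f=297.3186,cx=256.045,cy=189.421):
    a=np.array([u-cx,v-cy]);r=np.hypot(*a);th=r/f
    d=np.array([*(np.sin(th)*a/max(r,1e-9)),np.cos(th)])
    Rr=Ro.from_euler('xyz',rpy);D=Rr.apply(T[:3,:3]@d);o=Rr.apply(T[:3,3])+np.array(pos)
    return o+D*(z-o[2])/D[2]
E
python3 -c "
from h import *
S=([.4576,.082,.1376],[-3.1385,.0024,-3.0277])
P=np.array([wp(u,v,.053,*S) for u,v in [(250,152),(296,151),(297,236),(252,236)]]);print(P,P.mean(0))
P=np.array([wp(u,v,.053,*S) for u,v in [(96,152),(136,149),(144,226),(105,230)]]);print(P,P.mean(0))
"
```

```text
[[0.4234 0.0735 0.053 ]
 [0.4183 0.1091 0.053 ]
 [0.4909 0.1214 0.053 ]
 [0.495  0.0829 0.053 ]] [0.4569 0.0967 0.053 ]
[[ 0.4354 -0.0595  0.053 ]
 [ 0.4299 -0.0204  0.053 ]
 [ 0.4984 -0.0134  0.053 ]
 [ 0.5088 -0.0542  0.053 ]] [ 0.4681 -0.0369  0.053 ]
```

Call:
drive_tool:
  steps:
    - [[0.03, 0.2, 0.5], [0, 0, -0.05]]
    - [[0.03, 0.1, 0.5], [0, 0, -0.05]]
    - [[0, 0.05, 0.6], [0, 0, 0]]
    - [[0, 0, 0.5], [0, 0, 0]]
    - [[0, 0, 0.35], [0, 0, 0]]

```text
time_s: 2.23
tool_pos: [0.4576, 0.097, 0.0396]
orientation: [-3.139, 0.01, -3.016]
wrist_force: [0.4, 0.1, -0.5]
opening: 0.0853
```

```bash
python3 -c "
from h import *
plan([.4545,.0945,.016],3.27,5)"
```

```text
t 2.23 pos [0.4576 0.097  0.0396] rpy [-3.1389  0.0097 -3.0157] F [ 0.3811  0.134  -0.5027] T [-0.0032  0.0324  0.0154] open 0.0853 q [ 0.1856  0.5318  2.0776 -0.0066  0.5227 -1.5054]
[[[0.02, -0.01, 0.12], [-0.01, 0.02, -0.0]], [[0.02, -0.01, 0.12], [-0.01, 0.02, -0.0]], [[0.02, -0.01, 0.12], [-0.01, 0.02, -0.0]], [[0.02, -0.01, 0.12], [-0.01, 0.02, -0.0]], [[0.02, -0.01, 0.12], [-0.01, 0.02, -0.0]]]
```

Call:
drive_tool:
  steps:
    - [[0.02, 0, 0.2], [0, 0.05, 0]]
    - [[0.02, 0, 0.15], [0, 0.05, 0]]
    - [[0.02, 0, 0.12], [0, 0, 0]]
    - [[0, 0, 0.05], [0, 0, 0]]
    - [[0, 0, 0], [0, 0, 0]]

```text
time_s: 2.65
tool_pos: [0.4556, 0.0972, 0.0171]
orientation: [-3.139, -0.003, -3.015]
wrist_force: [0.3, 0.1, -0.1]
opening: 0.0852
```

Call:
drive_tool:
  steps:
    - [[0, 0, 0], [0, 0, 0]]
    - [[0, 0, 0], [0, 0, 0]]
    - [[0, 0, 0], [0, 0, 0]]
    - [[0, 0, 0], [0, 0, 0]]
    - [[0, 0, 0], [0, 0, 0]]
  grip: 0

```text
time_s: 3.07
tool_pos: [0.4571, 0.0973, 0.0195]
orientation: [-3.139, 0.001, -3.015]
wrist_force: [0.1, 0.3, -3.6]
opening: 0.049
```

```bash
python3 wr.py w2 .4545 .0945 .016 3.27 5
```

```text
t 3.07 pos [0.4571 0.0973 0.0195] rpy [-3.1389  0.0008 -3.0145] F [ 0.1184  0.2609 -3.5567] T [ 0.0461 -0.035  -0.0537] open 0.049 q [ 0.186   0.5761  2.0745 -0.0058  0.4905 -1.5067]
[[[0.01, -0.01, 0.02], [-0.01, 0.0, -0.0]], [[0.01, -0.01, 0.02], [-0.01, 0.0, -0.0]], [[0.01, -0.01, 0.02], [-0.01, 0.0, -0.0]], [[0.01, -0.01, 0.02], [-0.01, 0.0, -0.0]], [[0.01, -0.01, 0.02], [-0.01, 0.0, -0.0]]]
297.3186396354542 256.04487336933454 189.42103134866096 [[-0.0001 -0.9551 -0.2961  0.0756]
 [ 1.     -0.0002  0.0003  0.0003]
 [-0.0003 -0.2961  0.9551 -0.1443]
 [ 0.      0.      0.      1.    ]]
```

View pics/w2.png

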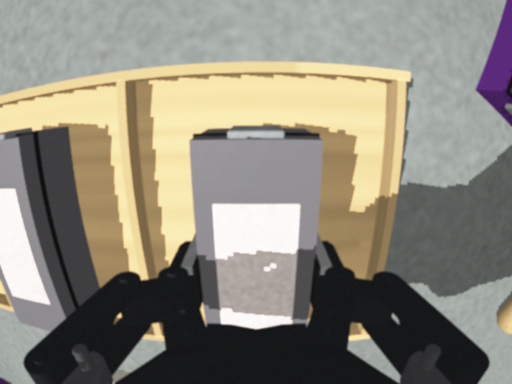

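Call:
drive_tool:
  steps:
    - [[0, 0, -0.4], [0, 0, 0]]
    - [[0, 0, -0.7], [0, 0, 0]]
    - [[0, 0, -0.7], [0, 0, 0]]
    - [[0, 0, -0.7], [0, 0, 0]]
    - [[0, 0, -0.3], [0, 0, 0]]

```text
time_s: 3.53
tool_pos: [0.4527, 0.0968, 0.1314]
orientation: [-3.138, -0.012, -3.015]
wrist_force: [0.2, 0.1, -3.1]
opening: 0.0492
```

Call:
drive_tool:
  steps:
    - [[0, 0, 0], [0, 0, 0]]
    - [[0, 0, 0], [0, 0, 0]]
    - [[0, 0, 0], [0, 0, 0]]
    - [[0, 0, 0], [0, 0, 0]]
    - [[0, 0, 0], [0, 0, 0]]

```text
time_s: 3.95
tool_pos: [0.4523, 0.0968, 0.1315]
orientation: [-3.139, -0.01, -3.015]
wrist_force: [-0.1, -0.3, -3.9]
opening: 0.0493
```

```bash
python3 wr.py w3 .457 .0973 .13 3.269 5
```

```text
t 3.95 pos [0.4523 0.0968 0.1315] rpy [-3.1385 -0.0099 -3.0149] F [-0.0831 -0.2941 -3.8718] T [-0.0394 -0.0056 -0.0069] open 0.0493 q [ 0.1867  0.3505  2.0454 -0.0036  0.7558 -1.5082]
[[[-0.02, -0.0, 0.01], [-0.01, -0.02, -0.0]], [[-0.02, -0.0, 0.01], [-0.01, -0.02, -0.0]], [[-0.02, -0.0, 0.01], [-0.01, -0.02, -0.0]], [[-0.02, -0.0, 0.01], [-0.01, -0.02, -0.0]], [[-0.02, -0.0, 0.01], [-0.01, -0.02, -0.0]]]
297.3186396354542 256.04487336933454 189.42103134866096 [[-0.0001 -0.9551 -0.2961  0.0756]
 [ 1.     -0.0002  0.0003  0.0003]
 [-0.0003 -0.2961  0.9551 -0.1443]
 [ 0.      0.      0.      1.    ]]
```

View pics/w3.png

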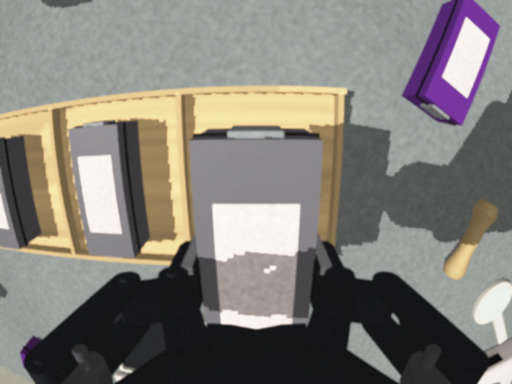

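```bash
cat > smp.py <<'E'
from h import *
from rig import readout,camera
import sys
L=[]
for i in range(int(sys.argv[1])):
    camera("wrist");s=readout.get_state();L.append(np.r_[s['wrist_force'],s['ft_torque'],s['joint_torque']])
L=np.array(L);yaw=s['orientation'][2]
print('t',s['time_s'],'pos',s['tool_pos'],s['orientation'],'open',s['opening']);print('F',L[:,:3].mean(0),'T',L[:,3:6].mean(0),'+-',L[:,3:6].std(0)/np.sqrt(len(L)));print('J',L[:,6:].mean(0),'+-',L[:,6:].std(0))
E
python3 smp.py 10
```

```text
t 4.5 pos [0.4531 0.0969 0.1326] [-3.1386 -0.0077 -3.0149] open 0.04922326736664862
F [ 0.0615 -0.0881 -3.3116] T [ 0.01   -0.0093 -0.0087] +- [0.006  0.0108 0.0065]
J [ -0.0001 -43.8983 -20.3492  -0.0085   0.0492   0.    ] +- [0.0011 0.0866 0.0582 0.0001 0.009  0.    ]
```

Call:
drive_tool:
  steps:
    - [[-0.85, 0, 0], [0, 0, 0]]
    - [[-0.85, 0, 0], [0, 0, 0]]
    - [[-0.85, 0, 0], [0, 0, 0]]
    - [[0, 0, 0], [0, 0, 0]]
    - [[0, 0, 0], [0, 0, 0]]

```text
time_s: 4.92
tool_pos: [0.5555, 0.1099, 0.1307]
orientation: [-3.138, -0.011, -3.015]
wrist_force: [-0.1, 0.9, -3.3]
opening: 0.0495
```

```bash
python3 smp.py 10
```

```text
t 5.4167 pos [0.5545 0.1098 0.1312] [-3.1384 -0.0107 -3.0144] open 0.04912091150188284
F [ 0.0854 -0.164  -3.0281] T [ 0.0147 -0.0027  0.0122] +- [0.0092 0.0169 0.008 ]
J [ -0.0195 -54.5458 -23.1778  -0.0101   0.0877  -0.0004] +- [0.0419 0.1624 0.8529 0.0048 0.1855 0.0009]
```

Call:
drive_tool:
  steps:
    - [[0.85, 0, 0], [0, 0, 0]]
    - [[0.85, 0, 0], [0, 0, 0]]
    - [[0.85, 0, 0], [0, 0, 0]]
    - [[0, 0, 0], [0, 0, 0]]
    - [[0, 0, 0], [0, 0, 0]]

```text
time_s: 5.83
tool_pos: [0.4495, 0.0963, 0.1321]
orientation: [-3.139, -0.008, -3.015]
wrist_force: [1.3, -0.4, -2.9]
opening: 0.0493
```

```bash
python3 smp.py 10
```

```text
t 6.3333 pos [0.4508 0.0964 0.1316] [-3.1384 -0.009  -3.0147] open 0.04939712824943272
F [-0.0393  0.0754 -3.4009] T [ 0.0085 -0.0133  0.0043] +- [0.0094 0.012  0.0071]
J [  0.0171 -43.962  -20.3088  -0.0087   0.0194   0.0005] +- [0.0434 0.1802 1.0348 0.0039 0.2167 0.0011]
```

```bash
sed -i "s/^L=np.array(L)/L=np.array(L);print('J5 seq',L[:,10])\nL=L[-8:]/" smp.py; python3 smp.py 6
```

```text
J5 seq [0.0462 0.0474 0.0488 0.0501 0.051  0.0518]
t 6.6333 pos [0.4504 0.0964 0.1317] [-3.1385 -0.0091 -3.0147] open 0.049133887392798226
F [ 0.0606  0.0079 -2.9108] T [-0.0182 -0.0164 -0.013 ] +- [0.0066 0.0198 0.0148]
J [ -0.004  -43.7353 -20.3375  -0.009    0.0492  -0.0001] +- [0.001  0.0228 0.0217 0.0001 0.002  0.    ]
```

Call:
drive_tool:
  steps:
    - [[-0.9, 0, 0], [0, 0, 0]]
    - [[-0.9, 0, 0], [0, 0, 0]]
    - [[-0.9, 0, 0], [0, 0, 0]]
    - [[0, 0, 0], [0, 0, 0]]
    - [[0, 0, 0], [0, 0, 0]]

```text
time_s: 7.05
tool_pos: [0.5585, 0.11, 0.1289]
orientation: [-3.138, -0.014, -3.014]
wrist_force: [-1.3, -0.8, -3.3]
opening: 0.0495
```

```bash
python3 smp.py 12
```

```text
J5 seq [ 0.6731  0.0001 -0.0558 -0.0071  0.0376  0.0627  0.0754  0.0796  0.0795
  0.0796  0.0784  0.0762]
t 7.65 pos [0.5576 0.11   0.1296] [-3.1382 -0.013  -3.0142] open 0.04949273836250881
F [ 0.299   0.0204 -3.0499] T [ 0.0098 -0.0127  0.0066] +- [0.0079 0.0186 0.0066]
J [ -0.0098 -55.0757 -23.1967  -0.0108   0.0711   0.0001] +- [0.0149 0.1011 0.1294 0.0006 0.0137 0.0001]
```

Call:
drive_tool:
  steps:
    - [[0.9, 0, 0], [0, 0, 0]]
    - [[0.9, 0, 0], [0, 0, 0]]
    - [[0.9, 0, 0], [0, 0, 0]]
    - [[0, 0, 0], [0, 0, 0]]
    - [[0, 0, 0], [0, 0, 0]]

```text
time_s: 8.07
tool_pos: [0.4469, 0.0957, 0.1305]
orientation: [-3.138, -0.011, -3.014]
wrist_force: [1.7, 0.0, -2.7]
opening: 0.0496
```

```bash
python3 smp.py 12
```

```text
J5 seq [-0.6382  0.1292  0.2238  0.1674  0.1111  0.0784  0.0632  0.0576  0.0566
  0.0575  0.0592  0.0608]
t 8.6667 pos [0.4479 0.0958 0.13  ] [-3.1382 -0.0117 -3.0146] open 0.049284284413235
F [ 0.2262  0.2523 -3.121 ] T [0.0048 0.0016 0.0085] +- [0.0063 0.0124 0.0171]
J [  0.0085 -43.7379 -20.0928  -0.0089   0.068   -0.0002] +- [0.0133 0.0973 0.1655 0.0004 0.0176 0.0001]
```

```bash
python3 -c "
from h import *
plan([.457,.0973,.0205],3.2687,5)"
```

```text
t 8.67 pos [0.4479 0.0958 0.13  ] rpy [-3.1382 -0.0117 -3.0146] F [ 0.7931  0.5177 -3.0099] T [-0.0011 -0.0099  0.0133] open 0.0493 q [ 0.1865  0.3484  2.0543 -0.0039  0.7507 -1.5084]
[[[-0.05, 0.0, 0.55], [-0.01, -0.02, -0.0]], [[-0.05, 0.0, 0.55], [-0.01, -0.02, -0.0]], [[-0.05, 0.0, 0.55], [-0.01, -0.02, -0.0]], [[-0.05, 0.0, 0.55], [-0.01, -0.02, -0.0]], [[-0.05, 0.0, 0.55], [-0.01, -0.02, -0.0]]]
```

Call:
drive_tool:
  steps:
    - [[-0.1, 0, 0.4], [0, -0.06, 0]]
    - [[-0.08, 0, 0.55], [0, -0.04, 0]]
    - [[-0.04, 0, 0.55], [0, 0, 0]]
    - [[0, 0, 0.5], [0, 0, 0]]
    - [[0, 0, 0.25], [0, 0, 0]]

```text
time_s: 9.08
tool_pos: [0.4615, 0.0975, 0.04]
orientation: [-3.139, 0.009, -3.015]
wrist_force: [0.0, 0.4, -4.2]
opening: 0.0491
```

```bash
python3 -c "
from h import *
plan([.457,.0973,.0205],3.2687,5)"
```

```text
t 9.08 pos [0.4615 0.0975 0.04  ] rpy [-3.1388  0.0095 -3.0146] F [ 0.0163  0.364  -4.2213] T [ 0.0111  0.0225 -0.002 ] open 0.0491 q [ 0.1851  0.5342  2.0692 -0.0065  0.529  -1.5071]
[[[0.02, 0.0, 0.1], [-0.01, 0.02, -0.0]], [[0.02, 0.0, 0.1], [-0.01, 0.02, -0.0]], [[0.02, 0.0, 0.1], [-0.01, 0.02, -0.0]], [[0.02, 0.0, 0.1], [-0.01, 0.02, -0.0]], [[0.02, 0.0, 0.1], [-0.01, 0.02, -0.0]]]
```

Call:
drive_tool:
  steps:
    - [[0.05, 0, 0.15], [0, 0.05, 0]]
    - [[0.04, 0, 0.15], [0, 0.05, 0]]
    - [[0.02, 0, 0.1], [0, 0, 0]]
    - [[0, 0, 0.05], [0, 0, 0]]
    - [[0, 0, 0], [0, 0, 0]]

```text
time_s: 9.5
tool_pos: [0.4566, 0.0968, 0.0199]
orientation: [-3.139, -0.004, -3.015]
wrist_force: [0.8, -0.1, -3.0]
opening: 0.0491
```

```bash
python3 -c "
from h import *
plan([.457,.0973,.0205],3.2687,5)"
```

```text
t 9.5 pos [0.4566 0.0968 0.0199] rpy [-3.1387 -0.0044 -3.0146] F [ 0.8166 -0.1197 -2.9544] T [ 0.0154  0.0144 -0.0105] open 0.0491 q [ 0.1851  0.5759  2.0725 -0.0055  0.4978 -1.5078]
[[[-0.0, 0.0, -0.0], [-0.01, -0.01, -0.0]], [[-0.0, 0.0, -0.0], [-0.01, -0.01, -0.0]], [[-0.0, 0.0, -0.0], [-0.01, -0.01, -0.0]], [[-0.0, 0.0, -0.0], [-0.01, -0.01, -0.0]], [[-0.0, 0.0, -0.0], [-0.01, -0.01, -0.0]]]
```

Within 1 mm of the pick-up pose; release, then rise.

Call:
drive_tool:
  steps:
    - [[0, 0, 0], [0, 0, 0]]
    - [[0, 0, 0], [0, 0, 0]]
    - [[0, 0, 0], [0, 0, 0]]
    - [[0, 0, 0], [0, 0, 0]]
    - [[0, 0, 0], [0, 0, 0]]
  grip: 1

```text
time_s: 9.92
tool_pos: [0.4595, 0.0974, 0.0229]
orientation: [-3.139, 0.003, -3.015]
wrist_force: [0.1, 0.0, -0.7]
opening: 0.0856
```

Call:
drive_tool:
  steps:
    - [[0, 0, -0.4], [0, 0, 0]]
    - [[0, 0, -0.7], [0, 0, 0]]
    - [[0, 0, -0.7], [0, 0, 0]]
    - [[0, 0, -0.7], [0, 0, 0]]
    - [[0, 0, -0.3], [0, 0, 0]]

```text
time_s: 10.33
tool_pos: [0.457, 0.0972, 0.137]
orientation: [-3.139, -0.004, -3.015]
wrist_force: [0.3, -0.2, 0.0]
opening: 0.0853
```

```bash
python3 wr.py w4 .4655 -.04 .13 3.27 5
```

```text
t 10.33 pos [0.457  0.0972 0.137 ] rpy [-3.1387 -0.0042 -3.0147] F [ 0.2912 -0.1613  0.0077] T [ 0.0149 -0.0169  0.0037] open 0.0853 q [ 0.1857  0.3441  2.036  -0.0038  0.7659 -1.5092]
[[[0.04, -0.69, 0.04], [-0.01, -0.01, -0.0]], [[0.04, -0.69, 0.04], [-0.01, -0.01, -0.0]], [[0.05, -0.69, 0.04], [-0.01, -0.01, -0.0]], [[0.05, -0.69, 0.04], [-0.01, -0.01, -0.0]], [[0.05, -0.69, 0.04], [-0.01, -0.01, -0.0]]]
297.3186396354542 256.04487336933454 189.42103134866096 [[-0.0001 -0.9551 -0.2961  0.0756]
 [ 1.     -0.0002  0.0003  0.0003]
 [-0.0003 -0.2961  0.9551 -0.1443]
 [ 0.      0.      0.      1.    ]]
```

View pics/w4.png

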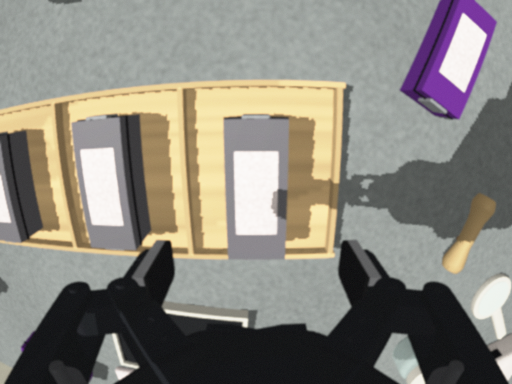

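Call:
drive_tool:
  steps:
    - [[0.04, -0.7, 0], [0, 0, 0]]
    - [[0.04, -0.8, 0], [0, 0, 0]]
    - [[0.04, -0.8, 0.2], [0, 0, 0]]
    - [[0.04, -0.7, 0.3], [0, 0, 0]]
    - [[0.04, -0.3, 0.3], [0, 0, 0]]

```text
time_s: 10.8
tool_pos: [0.472, -0.0362, 0.1107]
orientation: [-3.137, 0.013, -3.006]
wrist_force: [0.5, 0.0, -0.0]
opening: 0.0854
```

```bash
python3 wr.py w5 .468 -.037 .018 3.27 5
```

```text
t 10.8 pos [ 0.472  -0.0362  0.1107] rpy [-3.1375  0.0132 -3.0063] F [ 0.4997  0.0493 -0.0361] T [ 0.0373 -0.0224  0.0259] open 0.0854 q [-0.1012  0.3935  2.048  -0.0015  0.6863 -1.8061]
[[[0.03, 0.0, 0.46], [-0.01, 0.03, 0.01]], [[0.03, 0.0, 0.46], [-0.01, 0.03, 0.01]], [[0.02, -0.0, 0.46], [-0.01, 0.03, 0.01]], [[0.02, -0.0, 0.46], [-0.01, 0.03, 0.01]], [[0.02, -0.0, 0.46], [-0.01, 0.03, 0.01]]]
297.3186396354542 256.04487336933454 189.42103134866096 [[-0.0001 -0.9551 -0.2961  0.0756]
 [ 1.     -0.0002  0.0002  0.0003]
 [-0.0003 -0.2961  0.9551 -0.1443]
 [ 0.      0.      0.      1.    ]]
```

View pics/w5.png

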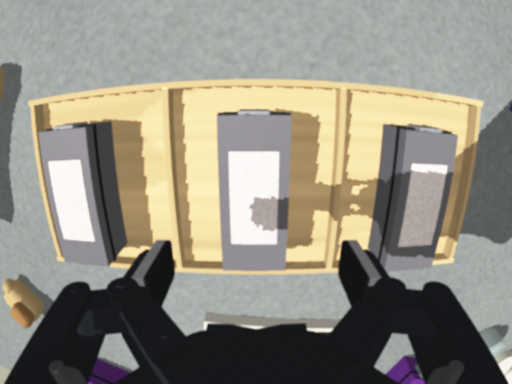

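Middle case centred (col 255). Descend.

Call:
drive_tool:
  steps:
    - [[0.05, 0, 0.45], [0, 0.1, 0.04]]
    - [[0.05, 0, 0.5], [0, 0.05, 0.02]]
    - [[0.02, 0, 0.5], [0, 0.05, 0]]
    - [[0.02, 0, 0.4], [0, 0, 0]]
    - [[0, 0, 0.25], [0, 0, 0]]

```text
time_s: 11.27
tool_pos: [0.4657, -0.0394, 0.0224]
orientation: [-3.137, -0.008, -3.019]
wrist_force: [-0.2, 0.3, -0.0]
opening: 0.0855
```

```bash
python3 -c "
from h import *
plan([.468,-.037,.018],3.27,5)"
```

```text
t 11.27 pos [ 0.4657 -0.0394  0.0224] rpy [-3.1374 -0.0082 -3.0194] F [-0.1787  0.2963 -0.01  ] T [ 0.0036 -0.0358 -0.0281] open 0.0855 q [-0.106   0.5717  2.0694 -0.0122  0.5076 -1.7883]
[[[-0.01, 0.01, 0.02], [-0.01, -0.02, -0.01]], [[-0.01, 0.01, 0.02], [-0.01, -0.02, -0.01]], [[-0.01, 0.01, 0.02], [-0.01, -0.02, -0.01]], [[-0.01, 0.01, 0.02], [-0.01, -0.02, -0.01]], [[-0.01, 0.01, 0.02], [-0.01, -0.02, -0.01]]]
```

Call:
drive_tool:
  steps:
    - [[-0.05, 0.05, 0.1], [0, -0.08, 0]]
    - [[-0.02, 0.02, 0.04], [0, 0, 0]]
    - [[0, 0, 0], [0, 0, 0]]
    - [[0, 0, 0], [0, 0, 0]]
    - [[0, 0, 0], [0, 0, 0]]

```text
time_s: 11.68
tool_pos: [0.4676, -0.0347, 0.0155]
orientation: [-3.138, -0.002, -3.018]
wrist_force: [0.1, -0.3, 0.8]
opening: 0.0857
```

Call:
drive_tool:
  steps:
    - [[0, 0, 0], [0, 0, 0]]
    - [[0, 0, 0], [0, 0, 0]]
    - [[0, 0, 0], [0, 0, 0]]
    - [[0, 0, 0], [0, 0, 0]]
    - [[0, 0, 0], [0, 0, 0]]
  grip: 0

```text
time_s: 12.1
tool_pos: [0.4695, -0.035, 0.018]
orientation: [-3.137, 0.003, -3.018]
wrist_force: [0.9, -0.7, -2.7]
opening: 0.0493
```

Call:
drive_tool:
  steps:
    - [[0, 0, -0.4], [0, 0, 0]]
    - [[0, 0, -0.7], [0, 0, 0]]
    - [[0, 0, -0.7], [0, 0, 0]]
    - [[0, 0, -0.7], [0, 0, 0]]
    - [[0, 0, -0.3], [0, 0, 0]]

```text
time_s: 12.52
tool_pos: [0.4644, -0.0342, 0.1296]
orientation: [-3.14, -0.01, -3.019]
wrist_force: [0.4, 0.2, -2.7]
opening: 0.049
```

```bash
python3 smp.py 12
```

```text
J5 seq [0.1412 0.6122 0.206  0.0651 0.0381 0.0479 0.0612 0.0705 0.0752 0.0768
 0.0765 0.0753]
t 13.1167 pos [ 0.4632 -0.0341  0.1264] [-3.1408 -0.0134 -3.0186] open 0.04946283323750194
F [-0.0902 -0.1596 -3.1491] T [ 0.0202 -0.0097 -0.032 ] +- [0.0089 0.0108 0.0136]
J [  0.002  -44.9102 -20.1194  -0.0149   0.0652   0.0001] +- [0.0019 0.422  0.2067 0.0002 0.0139 0.    ]
```

Call:
drive_tool:
  steps:
    - [[-0.9, 0, 0], [0, 0, 0]]
    - [[-0.9, 0, 0], [0, 0, 0]]
    - [[-0.9, 0, 0], [0, 0, 0]]
    - [[0, 0, 0], [0, 0, 0]]
    - [[0, 0, 0], [0, 0, 0]]

```text
time_s: 13.53
tool_pos: [0.5709, -0.0201, 0.1215]
orientation: [3.141, -0.02, -3.019]
wrist_force: [0.4, 0.0, -2.9]
opening: 0.0494
```

```bash
python3 smp.py 12
```

```text
J5 seq [ 0.6611  0.0163 -0.0398  0.3539  0.0273  0.0347  0.0536  0.0602  0.063
  0.063   0.0621  0.0607]
t 14.1333 pos [ 0.5701 -0.0204  0.1225] [ 3.1412 -0.0191 -3.02  ] open 0.049258414933959084
F [ 0.1792 -0.1161 -3.281 ] T [-0.01    0.0295  0.0072] +- [0.0121 0.01   0.0118]
J [  0.0244 -55.7528 -22.9461  -0.008    0.0531  -0.0005] +- [0.0342 0.1359 0.0989 0.0025 0.0132 0.0003]
```

Call:
drive_tool:
  steps:
    - [[0.9, 0, 0], [0, 0, 0]]
    - [[0.9, 0, 0], [0, 0, 0]]
    - [[0.9, 0, 0], [0, 0, 0]]
    - [[0, 0, 0], [0, 0, 0]]
    - [[0, 0, 0], [0, 0, 0]]

```text
time_s: 14.55
tool_pos: [0.4595, -0.0336, 0.1243]
orientation: [3.141, -0.017, -3.019]
wrist_force: [0.8, -0.3, -3.3]
opening: 0.0489
```

```bash
python3 smp.py 12
```

```text
J5 seq [-0.5649  0.1573  0.2488  0.2044  0.1591  0.1336  0.1222  0.1257  0.1291
  0.1291  0.1299  0.1311]
t 15.15 pos [ 0.4606 -0.0334  0.1238] [ 3.1413 -0.0172 -3.0188] open 0.04904535702320155
F [-0.0021 -0.303  -3.3382] T [ 0.033  -0.0652 -0.0017] +- [0.0107 0.0122 0.0123]
J [ -0.0172 -44.5488 -19.742   -0.0237   0.1325   0.0006] +- [0.0237 0.0994 0.1427 0.0006 0.0106 0.0002]
```

Call:
drive_tool:
  steps:
    - [[-0.9, 0, 0], [0, 0, 0]]
    - [[-0.9, 0, 0], [0, 0, 0]]
    - [[-0.9, 0, 0], [0, 0, 0]]
    - [[0, 0, 0], [0, 0, 0]]
    - [[0, 0, 0], [0, 0, 0]]

```text
time_s: 15.57
tool_pos: [0.5689, -0.0194, 0.1199]
orientation: [3.14, -0.022, -3.019]
wrist_force: [-1.0, 0.8, -3.5]
opening: 0.0492
```

```bash
python3 smp.py 14
```

```text
J5 seq [ 0.6647  0.028  -0.0176 -0.028   0.0223  0.0549  0.0701  0.0759  0.077
  0.0762  0.0748  0.0732  0.072   0.0709]
t 16.2667 pos [ 0.5681 -0.0197  0.1205] [ 3.1404 -0.0214 -3.0199] open 0.04903109597437326
F [ 0.4408 -0.2161 -3.3687] T [0.0203 0.0369 0.006 ] +- [0.0103 0.0109 0.0065]
J [  0.0034 -55.7693 -22.7325  -0.0091   0.0738  -0.0002] +- [0.0184 0.0852 0.0276 0.0007 0.0024 0.0002]
```

Call:
drive_tool:
  steps:
    - [[0.9, 0, 0], [0, 0, 0]]
    - [[0.9, 0, 0], [0, 0, 0]]
    - [[0.9, 0, 0], [0, 0, 0]]
    - [[0, 0, 0], [0, 0, 0]]
    - [[0, 0, 0], [0, 0, 0]]

```text
time_s: 16.68
tool_pos: [0.4578, -0.0329, 0.1223]
orientation: [3.141, -0.019, -3.019]
wrist_force: [1.7, 0.0, -2.5]
opening: 0.0491
```

```bash
python3 smp.py 14
```

```text
J5 seq [-0.5475  0.1682  0.2595  0.2152  0.1697  0.1428  0.132   0.14    0.1388
  0.1385  0.1394  0.1409  0.1423  0.1434]
t 17.3833 pos [ 0.4587 -0.0327  0.1219] [ 3.1405 -0.0196 -3.0186] open 0.04920333272981909
F [-0.1534  0.0389 -3.3067] T [ 0.0168 -0.0809  0.0132] +- [0.0075 0.011  0.0108]
J [ -0.0009 -44.4383 -19.6292  -0.0222   0.1394   0.0005] +- [0.0132 0.0783 0.0213 0.0005 0.0032 0.0002]
```

```bash
python3 -c "
from h import *
plan([.686,.019,.14],3.265,10)"
```

```text
t 17.38 pos [ 0.4587 -0.0327  0.1219] rpy [ 3.1405 -0.0196 -3.0186] F [-0.0186 -0.6135 -2.9732] T [ 0.0219 -0.0568  0.0122] open 0.0492 q [-0.0949  0.3684  2.0501 -0.0047  0.7424 -1.7852]
[[[-0.58, 0.06, -0.06], [0.0, -0.02, -0.0]], [[-0.58, 0.06, -0.06], [0.0, -0.02, -0.0]], [[-0.58, 0.06, -0.05], [0.0, -0.02, -0.0]], [[-0.58, 0.06, -0.05], [0.0, -0.02, -0.0]], [[-0.58, 0.06, -0.05], [0.0, -0.02, -0.0]]]
[[[-0.58, 0.06, -0.05], [0.0, -0.02, -0.0]], [[-0.58, 0.06, -0.05], [0.0, -0.02, -0.0]], [[-0.58, 0.06, -0.05], [0.0, -0.02, -0.0]], [[-0.58, 0.06, -0.05], [0.0, -0.02, -0.0]], [[-0.58, 0.06, -0.05], [0.0, -0.02, -0.0]]]
```

Call:
drive_tool:
  steps:
    - [[-0.3, 0.06, -0.1], [0, -0.03, 0]]
    - [[-0.5, 0.06, -0.1], [0, -0.03, 0]]
    - [[-0.6, 0.06, -0.1], [0, -0.03, 0]]
    - [[-0.6, 0.06, -0.05], [0, -0.03, 0]]
    - [[-0.6, 0.06, -0.05], [0, -0.03, 0]]

```text
time_s: 17.8
tool_pos: [0.5613, -0.0067, 0.1369]
orientation: [3.139, -0.009, -3.021]
wrist_force: [0.2, -0.1, -3.2]
opening: 0.049
```

Call:
drive_tool:
  steps:
    - [[-0.6, 0.06, -0.05], [0, -0.03, 0]]
    - [[-0.6, 0.06, -0.05], [0, 0, 0]]
    - [[-0.6, 0.06, -0.05], [0, 0, 0]]
    - [[-0.5, 0.06, 0], [0, 0, 0]]
    - [[-0.25, 0.02, 0], [0, 0, 0]]

```text
time_s: 18.22
tool_pos: [0.6734, 0.02, 0.1449]
orientation: [3.139, 0.002, -3.02]
wrist_force: [0.0, -0.1, -3.1]
opening: 0.0494
```

```bash
python3 -c "
from h import *
plan([.686,.019,.14],3.265,5)"
```

```text
t 18.22 pos [0.6734 0.02   0.1449] rpy [ 3.1392  0.0018 -3.0204] F [ 0.0274 -0.0508 -3.1093] T [-0.0386 -0.0762 -0.0282] open 0.0494 q [ 0.0108  0.5902  1.5709  0.0031  0.9789 -1.6829]
[[[-0.06, -0.01, 0.02], [0.0, 0.0, -0.0]], [[-0.06, -0.01, 0.02], [0.0, 0.0, -0.0]], [[-0.06, -0.01, 0.02], [0.0, 0.0, -0.0]], [[-0.06, -0.01, 0.02], [0.0, 0.0, -0.0]], [[-0.06, -0.01, 0.02], [0.0, 0.0, -0.0]]]
```

Call:
drive_tool:
  steps:
    - [[-0.15, 0, 0], [0, 0, 0]]
    - [[-0.12, 0, 0], [0, 0, 0]]
    - [[-0.05, 0, 0], [0, 0, 0]]
    - [[0, 0, 0], [0, 0, 0]]
    - [[0, 0, 0], [0, 0, 0]]

```text
time_s: 18.63
tool_pos: [0.6895, 0.0233, 0.1444]
orientation: [3.139, 0.002, -3.019]
wrist_force: [-0.7, -0.5, -3.3]
opening: 0.0493
```

Call:
drive_tool:
  steps:
    - [[0, 0, 0], [0, 0, 0]]
    - [[0, 0, 0], [0, 0, 0]]
    - [[0, 0, 0], [0, 0, 0]]
    - [[0, 0, 0], [0, 0, 0]]
    - [[0, 0, 0], [0, 0, 0]]

```text
time_s: 19.05
tool_pos: [0.687, 0.0225, 0.1444]
orientation: [3.139, -0.0, -3.02]
wrist_force: [-0.3, -0.6, -3.0]
opening: 0.0491
```

```bash
python3 smp.py 10; python3 - <<'E'
from rig import camera
import cv2,numpy as np
a=[camera(n)["color"][:,:,::-1] for n in("scene","top","wrist")]
cv2.imwrite("pics/f_s.png",cv2.resize(a[0][100:300,100:400],None,fx=2.6,fy=2.6));cv2.imwrite("pics/f_w.png",a[2]);cv2.imwrite("pics/f_t.png",cv2.resize(a[1],(800,600)))
E
```

```text
J5 seq [-0.0239  0.0166  0.0152  0.0111  0.0084  0.007   0.0065  0.0061  0.0061
  0.006 ]
t 19.55 pos [0.6872 0.0226 0.1443] [ 3.1387 -0.     -3.0202] open 0.04953158839894203
F [-0.0219  0.2569 -3.4674] T [-0.0088  0.0107 -0.0048] +- [0.0066 0.0042 0.0093]
J [ -0.0149 -66.8747 -27.3538   0.0064   0.0083   0.    ] +- [0.0079 0.006  0.0214 0.0008 0.0031 0.    ]
```

View pics/f_s.png

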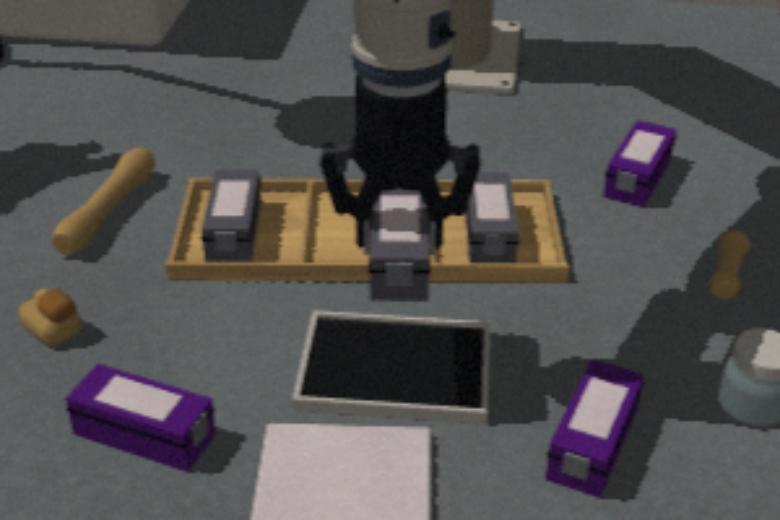

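View pics/f_w.png

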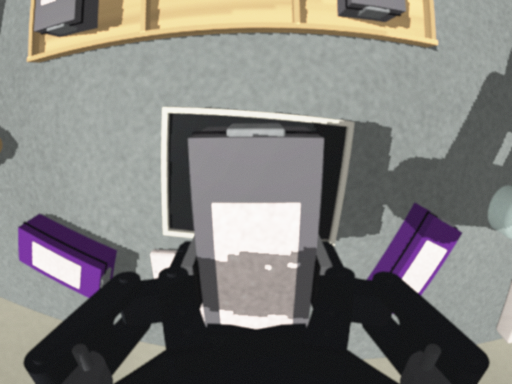

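View pics/f_t.png

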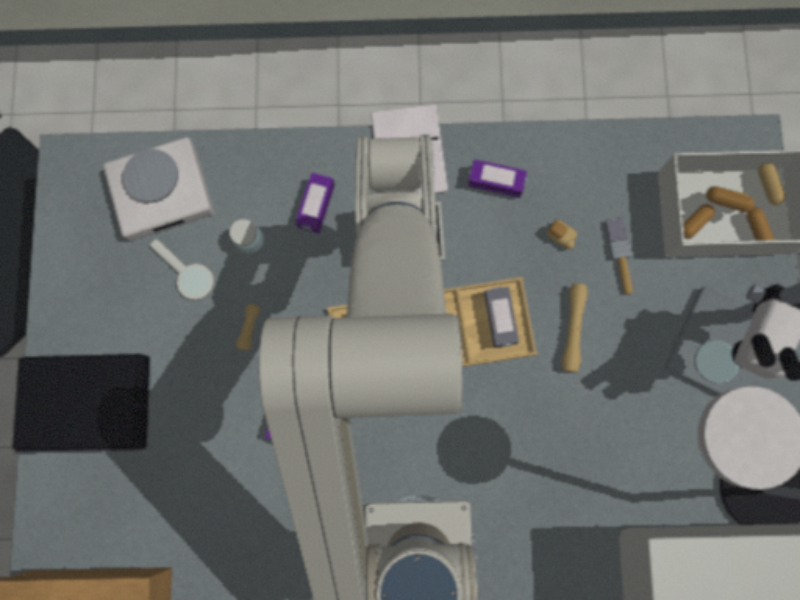

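```bash
python3 -c "
from h import *
S=([.6872,.0226,.1443],[3.1387,0,-3.0202])
print([wp(u,v,.016,*S)[:2].round(3) for u,v in [(163,108),(353,122),(165,233)]])
C=[np.array([.613,.105])*0]
"
```

```text
[array([ 0.627, -0.071]), array([0.619, 0.107]), array([ 0.755, -0.064])]
```

```bash
python3 -c "
from rig import env,readout
print(env.job_done());print(readout.get_state()['time_s'])"
```

```text
the job is handed in; nothing more can be done
None
the job is handed in; nothing more can be done
```

The middle case is the one that rattles. I handed the job in holding it still and level over the tray, at about 19.7 s of the 64 s allowed. The hand-in gives no verdict, so nothing below has been confirmed by the judge.

- **Left case:** I lifted it and shook it for four strokes. The wrist moment showed no shift in balance (all readings within about 0.02 N m), so I stood it back within about 1 mm of where I picked it up and released it.
- **Middle case:** I shook it for four strokes. The wrist moment swung from about +0.03 to −0.07 N m with every stroke, close to the 0.094 N m expected from the ball rolling end to end.
- **Right case:** I never touched it. I stopped once the middle case had clearly rattled.

**Last checks:**
- The tool is at (0.687, 0.023), and the tray centre from the wrist picture is (0.687, 0.022).
- The case underside is about 0.13 m above the table, tilted by less than 0.01 rad, at rest with the fingers at 49 mm.
- In the final pictures the left and right cases stand upright in their bays. The bystanders and purple look-alikes in view look unmoved. The arm hides one purple look-alike from the top camera, but the scene camera shows it.

**One disagreement:** the top and wrist cameras differed by about 5 mm on case positions. I used the wrist values, and they held up when the gripper closed on the cases.

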